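Sort left-hand and right-hand mounting brackets at the display bench

TASK

Two loose mounting brackets on the bench are mirror images of each other, one left-hand and one right-hand. Put each into the bin whose fixed sample bracket is of the same hand, set down on the bin's floor standing upright on its foot, just as it stands on the bench now. The T-shaped bracket fits either hand and is not part of the job.

Things in the scene. Friction and masses are not known exactly. Their poses are not given: they have to be found in the camera images.
- bracket_left: loose left-hand bracket, dark metal, about 0.15 kg: upright wall 100 mm long, 10 thick, 45 high, with a flat toe 6 thick at the foot of one end. Seen from above along the wall from plain end to toe end, the toe sticks out to the left. Origin: underside, middle of the wall's length and thickness. x along the wall to the toe end, z up; toe at x 10 to 50, out to y = +46. Any yaw. Grip across the wall's middle.
- bracket_right: loose right-hand bracket, dark metal, about 0.15 kg: upright wall 100 mm long, 10 thick, 45 high, with a flat toe 6 thick at the foot of one end. Seen from above along the wall from plain end to toe end, the toe sticks out to the right. Origin: underside, middle of the wall's length and thickness. x along the wall to the toe end, z up; toe at x 10 to 50, out to y = -46. Any yaw. Grip across the wall's middle.
- bin_left: bin for left-hand brackets: fixed open white box 180 x 180 mm outside, 50 high, walls and floor 5 thick. Origin: underside, centre of the box without its ledge; z up. On a ledge at its +x wall a fixed left-hand sample bracket marks it: wall along y at x = 108, top at z = 50, toe pointing to +x at the -y end. Else the bins are alike; either may stand left or right of the robot, turned up to 20 degrees.
- bin_right: bin for right-hand brackets: fixed open white box 180 x 180 mm outside, 50 high, walls and floor 5 thick. Origin: underside, centre of the box without its ledge; z up. On a ledge at its +x wall a fixed right-hand sample bracket marks it: wall along y at x = 108, top at z = 50, toe pointing to +x at the +y end. Else the bins are alike; either may stand left or right of the robot, turned up to 20 degrees.

How it is judged:
At the end, for the whole second after the job is handed in: The left-hand bracket is inside the left-hand bin and the right-hand bracket inside the right-hand bin (each origin within the 170 x 170 mm inner floor and less than 15 mm above the bin's underside), each upright within about 11 degrees (0.2 rad) and at rest (x of bracket_left in the frame of bin_left between -0.085 and 0.085 m and y of bracket_left in the frame of bin_left between -0.085 and 0.085 m and z of bracket_left in the frame of bin_left below 0.015 m and angle between each of bracket_left, bracket_right's own z axis and vertical below 0.2 rad and linear speed of each of bracket_left, bracket_right below 0.02 m/s and angular speed of each of bracket_left, bracket_right below 0.2 rad/s and x of bracket_right in the frame of bin_right between -0.085 and 0.085 m and y of bracket_right in the frame of bin_right between -0.085 and 0.085 m and z of bracket_right in the frame of bin_right below 0.015 m); the robot touches nothing.
It also fails if it takes over 54 s, if anything falls off the work surface, if the arm or the gripper's body presses on something with over 40 N, if the wrist force passes 120 N, or if a joint passes its speed limit or range.

ROBOT

A 6-joint arm with a two-finger parallel gripper is mounted at the origin on the work surface. World frame = base frame: x ahead of the robot, y to its left, z up, the work surface at z = 0. Lengths are in m, angles in rad, forces in N, time in s.
With the tool pointing down it reaches from about 0.275 to 0.725 m from the base axis. Payload 5.6 kg.
Tool frame: the origin (TCP) lies at the centre of the arm's flange, where the gripper is bolted on; the fingertips stand 173 mm ahead of it and the grasp point (between the pads) lies 155 mm ahead of it; x points along the fingers, y is the direction in which the jaws open and shut, and the axes are right-handed (so a half turn about x gives the same grasp; the last joint's range is limited). The gripper opens to 85 mm and grips with 20 to 120 N. Pads are 22 mm wide; open, the fingers measure 114 mm over their backs; the gripper's body (76 mm by 85 mm) begins 54 mm behind the grasp point. The pads swing forward as they close: fully open they stand 13 mm farther back than shut.
Start: joints at [-1.037, 0.255, 0.108, 0, -1.424, -0.285], TCP at [0.135, -0.533, 0.405] pointing down, gripper open.
Joint ranges: [-2.95, 2.95], [-1.21, 1.97], [-1.09, 1.5], [-2.87, 1.71], [-2.94, -0.07], [-3.05, 3.05]. Speed limits (rad/s): [2.57, 2.57, 3.14, 3.14, 3.14, 3.14].

INTERFACE

Orientations are given as a rotation vector (axis times angle).
In Python, from cell import * gives the robot as it stands.
- The arm moves only by the tool carry_out, never from a script. Its argument "commands" is a list that holds one entry, the list of rows, each a list of 7 numbers: the shift along the tool's x, y, z in m, then the turn, a rotation vector about the tool's x, y, z in rad, then the opening, from 0 (shut) to 1 (fully open). A call has 1 to 12 rows; each row shifts and turns the pose as measured when the row begins, along the tool's axes as they then stand; what a row does not reach is not made up. A row lasts 1/12 s, in which the tool goes at most 41.7 mm and 7.16 degrees, less where a joint would pass 70% of its speed; a pose out of reach is approached as far as the arm can. A call with a gripper value outside its range is refused whole. The fingers move at their own pace and stop on an object; "squeeze" is the grip in N (left out, the last holds). Time passes only in rows, so rows that do not move let the fingers close. It gives the time, the measured TCP pose, the force and the opening at its end, in the units of the state.
- get_state(): the state, without advancing time (a new reading comes with each control period).
- grab_frame(name): name is "scene" or "top" or "wrist"; returns the picture (384x512x3 uint8, red, green, blue); there is no depth.
- camera_model(name): a dict with "vfov" (degrees; the focal length in pixels is half the picture's height over the tangent of half this angle, whatever the lens; pixels are square), "cx", "cy" (the principal point, pixels), "distortion" ([k1, k2, p1, p2, k3] as OpenCV has them; the pictures are not rectified), "origin" and "orientation" of the camera in the world; the wrist camera has in their place "mount" (4x4, takes a point from camera to tool coordinates, whose origin is the TCP and whose axes are the tool frame's). Camera axes: x right, y up, looking along -z (the intrinsics and any distortion apply to the point x, -y, -z); pixel columns grow to the right and rows downward; lengths in m; the calibration is good to about 2 mm. A picture is of the moment at which its call begins: read the wrist's pose just before it. camera_model takes no time and is no camera call.
- job_done(): hands the job in, once; it reports no verdict.
The state is a dict: "time_s": time; "qpos": joint angles; "qvel": joint speeds; "joint_torque": joint torques, N m; "position": TCP position; "tool_rot": TCP orientation; "ft_force": force on the tool from outside, world axes, zero at the start; "ft_torque": the same for the moment, N m; "grip_width": opening from 0.0 (shut) to 1.0 (fully open).
Only numpy, scipy, OpenCV 4.12 (cv2) and the standard library are available. Lean on these libraries where they do the work, as an engineer would, in place of code of your own. Each camera call takes 0.05 s, during which the arm holds its last target. There are 200 camera calls.

## Working session

There is one attempt and no reset: what is moved stays moved. The work goes in short steps, Python scripts to look and compute and a tool call to move; the robot and the scene stay as the last step left them, time stands still between calls to the robot, and variables do not carry over. Pictures are saved under pics/ and viewed, about 8 in all and at most 12, crops included, and the job is handed in when it is done.

Besides the shell and the picture viewer there is one more tool, called after "Emit:" as name(argument=value, ...) on one line, values as JSON. carry_out: Moves the arm, as the interface text tells. Its arguments: {"type":"object","properties":{"commands":{"type":"array","items":{"type":"array","items":{"type":"array","items":{"type":"number"}}}},"squeeze":{"type":"number"}},"required":["commands"]}

```bash
mkdir -p pics; python3 - <<'E'
from cell import *
import cv2
for n in ("top","scene"):
    cv2.imwrite(f"pics/{n}0.png",grab_frame(n)[:,:,::-1]); print(n,camera_model(n))
print(camera_model("wrist")); print(get_state())
E
```

```text
top {'vfov': 56.08789055933042, 'cx': 262.7376018828781, 'cy': 198.01103021325233, 'distortion': array([-0.09576066,  0.        ,  0.        ,  0.        ,  0.        ]), 'origin': array([0.39545678, 0.0134512 , 0.78529598]), 'orientation': array([ 0.1253747 , -0.16552934, -1.56619829])}
scene {'vfov': 54.47906601260224, 'cx': 258.34354908581486, 'cy': 189.97094492098134, 'distortion': array([-0.10678728,  0.        ,  0.        ,  0.        ,  0.        ]), 'origin': array([ 1.20964099, -0.23338234,  0.52006402]), 'orientation': array([0.84360191, 0.5931803 , 1.16216631])}
{'vfov': 70.19757336762324, 'cx': 253.36306367988507, 'cy': 193.25548854889104, 'distortion': array([0.01150494, 0.        , 0.        , 0.        , 0.        ]), 'mount': array([[-3.13775952e-04,  3.21055509e-01, -9.47060326e-01,
         2.97756038e-02],
       [ 9.99999925e-01,  3.17567442e-04, -2.23659619e-04,
        -1.10632960e-03],
       [ 2.28948372e-04, -9.47060325e-01, -3.21055584e-01,
        -8.23549717e-02],
       [ 0.00000000e+00,  0.00000000e+00,  0.00000000e+00,
         1.00000000e+00]])}
{'time_s': 0.1, 'qpos': array([-1.03738559e+00,  2.55669565e-01,  1.07151036e-01, -3.87132814e-04,
       -1.42389799e+00, -2.84586502e-01]), 'qvel': array([-2.71677794e-04, -4.41730603e-04,  3.46772727e-03,  8.64009900e-04,
       -8.96137477e-05,  1.49451349e-03]), 'joint_torque': array([-1.92293388e-03, -3.87601912e+01,  2.38474613e+01,  5.37791714e+00,
       -3.80627636e-03,  8.54208437e-08]), 'position': array([ 0.13546094, -0.53290937,  0.40390774]), 'tool_rot': array([-0.19400824,  1.56225249,  0.19658808]), 'ft_force': array([-0.45559875,  0.40130758,  0.30485144]), 'ft_torque': array([0.02353787, 0.02927677, 0.02680747]), 'grip_width': 1.0013569197093004}
```

View pics/top0.png

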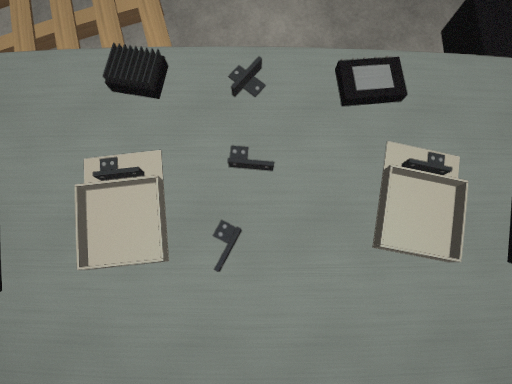

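View pics/scene0.png

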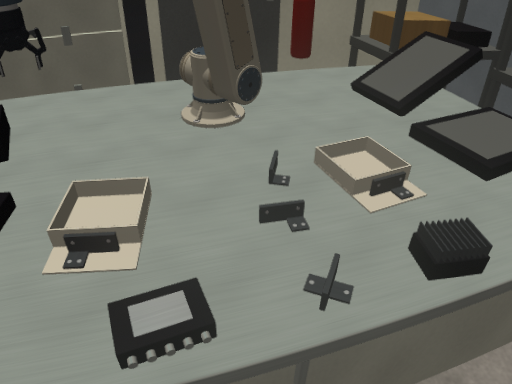

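The top view shows the loose bracket at (250,160) is right-hand, because travelling left to its toe end the toe is on the right. The one at (228,250) is left-hand. The sample on the left bin (+y side of the robot) has its toe at the +y end, so that is bin_right. The right bin (430,215) is bin_left. Next I measure positions.

```bash
cat > h.py <<'E'
from cell import *
import cv2, numpy as np
from scipy.spatial.transform import Rotation as R
def pose(n,st=None):
    m=camera_model(n)
    if n=="wrist":
        st=st or get_state(); T=np.eye(4); T[:3,:3]=R.from_rotvec(st["tool_rot"]).as_matrix(); T[:3,3]=st["position"]
        T=T@np.array(m["mount"]); return m,T[:3,:3],T[:3,3]
    return m,R.from_rotvec(m["orientation"]).as_matrix(),np.array(m["origin"])
def cast(n,uv,z,st=None):
    m,Rc,o=pose(n,st); f=192/np.tan(np.radians(m["vfov"]/2))
    K=np.array([[f,0,m["cx"]],[0,f,m["cy"]],[0,0,1.]])
    p=cv2.undistortPoints(np.array(uv,float).reshape(-1,1,2),K,m["distortion"])[:,0]
    d=np.c_[p[:,0],-p[:,1],-np.ones(len(p))]@Rc.T
    return o+d*((z-o[2])/d[:,2])[:,None]
E
python3 - <<'E'
from h import *
im=cv2.imread("pics/top0.png")
c=im[140:280,195:295]; a=cv2.resize(np.clip(c*1.0,0,255).astype(np.uint8),None,fx=4,fy=4,interpolation=cv2.INTER_CUBIC)
cv2.imwrite("pics/crop1.png",np.clip(a*1.8,0,255).astype(np.uint8))
g=cv2.cvtColor(im,cv2.COLOR_BGR2GRAY); hsv=cv2.cvtColor(im,cv2.COLOR_BGR2HSV)
def rect(mask,lo,hi):
    for k in cv2.findContours(mask,cv2.RETR_EXTERNAL,cv2.CHAIN_APPROX_NONE)[0]:
        if lo<cv2.contourArea(k)<hi: yield k
for k in rect(((g<75)*255).astype(np.uint8),150,1500):
    x=k[:,0].mean(0); print("dark",x,cv2.contourArea(k),cv2.boundingRect(k))
b=im[...,0].astype(int); r=im[...,2].astype(int)
m=((r>b+12)*255).astype(np.uint8); m[:110]=0
for k in rect(m,2000,20000):
    q=cv2.approxPolyDP(cv2.convexHull(k),4,True)[:,0]; print("bin",cv2.contourArea(k)); print(np.c_[q,cast("top",q,.05)[:,:2].round(3),cast("top",q,.0)[:,:2].round(3)])
E
```

```text
dark [225.00826446 243.80991736] 517.5 (213, 220, 29, 52)
dark [457.57142857 220.73291925] 584.5 (450, 183, 16, 76)
dark [381.25595238 206.99404762] 352.0 (373, 166, 17, 82)
dark [116.5        170.38888889] 572.0 (93, 158, 51, 23)
dark [427.78991597 163.97478992] 519.5 (402, 152, 50, 23)
dark [248.57936508 160.19047619] 548.0 (228, 146, 46, 25)
dark [247.4957265   78.15384615] 744.5 (228, 57, 37, 40)
dark [45.15       42.13333333] 230.0 (34, 33, 22, 17)
dark [84.8028169  29.35211268] 255.5 (75, 21, 23, 20)
dark [128.59375  17.15625] 257.0 (117, 8, 24, 19)
bin 9080.0
[[1.60e+02 1.50e+02 6.37e-01 2.13e-01 6.54e-01 2.27e-01]
 [1.65e+02 2.60e+02 4.06e-01 1.92e-01 4.06e-01 2.04e-01]
 [7.70e+01 2.69e+02 3.85e-01 3.73e-01 3.85e-01 3.98e-01]
 [7.50e+01 1.85e+02 5.61e-01 3.93e-01 5.72e-01 4.18e-01]
 [8.40e+01 1.59e+02 6.18e-01 3.78e-01 6.33e-01 4.03e-01]]
bin 8124.0
[[ 3.88e+02  1.41e+02  6.61e-01 -2.81e-01  6.79e-01 -3.01e-01]
 [ 4.59e+02  1.57e+02  6.27e-01 -4.43e-01  6.43e-01 -4.74e-01]
 [ 4.67e+02  1.80e+02  5.75e-01 -4.56e-01  5.87e-01 -4.88e-01]
 [ 4.60e+02  2.61e+02  3.99e-01 -4.21e-01  3.99e-01 -4.51e-01]
 [ 3.80e+02  2.46e+02  4.33e-01 -2.48e-01  4.35e-01 -2.66e-01]]
```

View pics/crop1.png

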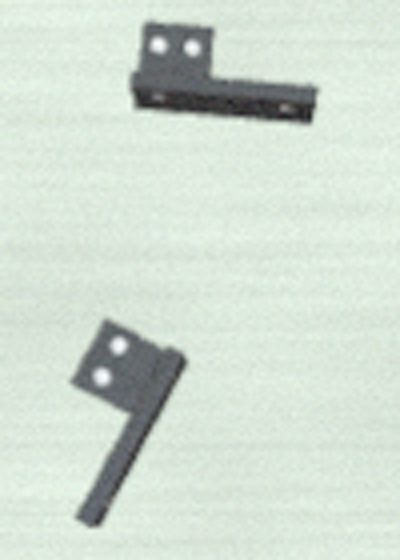

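Zoomed in, both hands are confirmed. The right bracket's wall top runs (228.5,160) to (274,163.7). The left bracket's runs (239,228.5) to (217,270). From the rims, bin_right is centred at about (0.485, 0.293) and bin_left at (0.504, -0.352).

```bash
cat >> h.py <<'E'
def tinfo(st=None):
    st=st or get_state(); return np.array(st["position"]),R.from_rotvec(st["tool_rot"]).as_matrix(),st
E
python3 - <<'E'
from h import *
p=[[228.3,159.7],[273.7,163.5],[239,228.2],[216.6,270]]
w=cast("top",p,.045)
for n,a,b in(("R",w[0],w[1]),("L",w[2],w[3])):
    d=a-b; print(n,"ctr",((a+b)/2).round(4),"len",np.linalg.norm(d).round(4),"yaw",np.degrees(np.arctan2(d[1],d[0])).round(1))
P,Rt,st=tinfo(); print(P,Rt.round(3),"yaw of tool y",np.degrees(np.arctan2(Rt[1,1],Rt[0,1])))
E
```

```text
R ctr [0.6131 0.0191 0.045 ] len 0.0971 yaw 85.3
L ctr [0.4285 0.0656 0.045 ] len 0.0958 yaw -27.7
[ 0.13546094 -0.53290937  0.40390774] [[-0.    -0.246  0.969]
 [ 0.002  0.969  0.246]
 [-1.     0.002 -0.   ]] yaw of tool y 104.25330983473287
```

Emit:
carry_out(commands=[[[0,0.031,0.027,0,0,0,1],[0,0.031,0.027,0,0,0,1],[0,0.031,0.027,0,0,0,1],[0,0.031,0.027,0,0,0,1],[0,0.031,0.027,0,0,0,1],[0,0.031,0.027,0,0,0,1],[0,0.031,0.027,0,0,0,1],[0,0.031,0.027,0,0,0,1],[0,0.031,0.027,0,0,0,1],[0,0.031,0.027,0,0,0,1],[0,0.031,0.027,0,0,0,1],[0,0.031,0.027,0,0,0,1]]])

```text
time_s: 1.1
position: [0.3575, -0.0881, 0.3988]
tool_rot: [-0.174, 1.569, 0.194]
ft_force: [0.0, -1.2, 0.5]
grip_width: 0.999
```

Emit:
carry_out(commands=[[[0,0.03,0.025,0,0,0,1],[0,0.03,0.025,0,0,0,1],[0,0.03,0.025,0,0,0,1],[0,0,0,0.105,0,0,1],[0,0,0,0.105,0,0,1],[0,0,0,0.105,0,0,1],[0,0,0,0.105,0,0,1],[0,0,0,0.105,0,0,1],[0,0,0,0.105,0,0,1],[0,0,0,0.105,0,0,1],[0,0,0,0,0,0,1]]])

```text
time_s: 2.02
position: [0.4114, 0.0323, 0.3954]
tool_rot: [0.416, 1.55, -0.404]
ft_force: [-0.6, -0.0, -0.0]
grip_width: 0.998
```

```bash
cat >> h.py <<'E'
def plan(x,y,z,yaw):
    P,Rt,st=tinfo(); y0=np.degrees(np.arctan2(Rt[1,1],Rt[0,1])); d=np.array([x,y,z])-P
    print("t",st["time_s"],"P",P.round(4),"F",np.round(st["ft_force"],1),"grip",round(st["grip_width"],3),"q",st["qpos"].round(2))
    print("tool shift",(Rt.T@d).round(4),"turn x (rad)",round(-np.radians((yaw-y0+180)%360-180),4),"tilt",np.degrees(np.arccos(-Rt[2,0])).round(2),"yaw",y0.round(2))
E
python3 - <<'E'
from h import *
plan(.4285,.0656,.35,62.3)
st=get_state(); im=grab_frame("wrist")[:,:,::-1]
import pickle; pickle.dump(st,open("st1.pkl","wb")); cv2.imwrite("pics/w1.png",im)
E
```

```text
t 2.0167 P [0.4114 0.0323 0.3954] F [-0.6 -0.  -0. ] grip 0.998 q [ 0.45 -0.01 -0.22 -0.02 -1.37 -2.54]
tool shift [ 0.0456  0.0373 -0.0009] turn x (rad) -0.0383 tilt 1.11 yaw 60.1
```

View pics/w1.png

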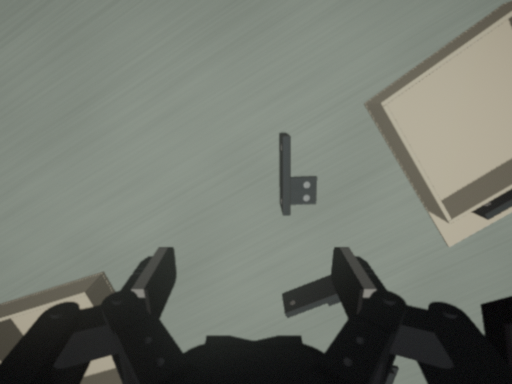

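The wrist view shows the left bracket, with its wall from about (284,134) to (287,213) and the toe at (304,190). I cross-check that against the top view.

```bash
python3 - <<'E'
from h import *
import pickle
st=pickle.load(open("st1.pkl","rb"))
im=cv2.imread("pics/w1.png"); c=im[120:230,260:330]
cv2.imwrite("pics/w1c.png",cv2.resize(np.clip(c*2.,0,255).astype(np.uint8),None,fx=5,fy=5,interpolation=cv2.INTER_CUBIC))
w=cast("wrist",[[284.5,134],[287,214]],.045,st); d=w[1]-w[0]
print(w.mean(0),np.linalg.norm(d),np.degrees(np.arctan2(d[1],d[0])))
P,Rt,_=tinfo(st)
# tool-frame rotation vector that levels the tool at yaw 62.3
y=np.radians(62.3); T=np.c_[[0,0,-1],[np.cos(y),np.sin(y),0],np.cross([0,0,-1],[np.cos(y),np.sin(y),0])]
print(R.from_matrix(Rt.T@T).as_rotvec())
E
```

```text
[0.42936066 0.06763983 0.045     ] 0.0997873154454102 -26.103942196325207
[-0.03830327 -0.0191256  -0.00249409]
```

View pics/w1c.png

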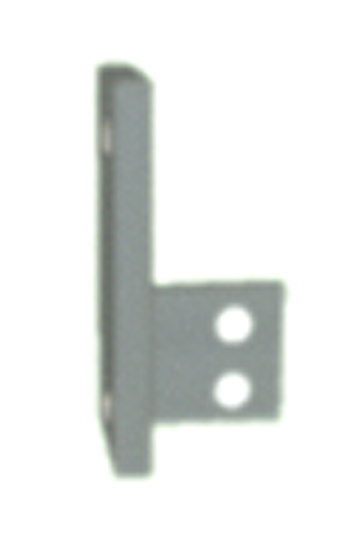

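Emit:
carry_out(commands=[[[0,0,0,-0.0383,-0.019,-0.0025,1],[0,0.02,0,0,0,0,1],[0,0.019,0,0,0,0,1],[0.035,0,0,0,0,0,1],[0.035,0,0,0,0,0,1],[0.035,0,0,0,0,0,1],[0.02,0,0,0,0,0,1],[0,0,0,0,0,0,1],[0,0,0,0,0,0,1]]])

```text
time_s: 2.82
position: [0.4303, 0.0682, 0.2673]
tool_rot: [0.349, 1.538, -0.346]
ft_force: [0.7, 0.1, 0.5]
grip_width: 1.002
```

```bash
cat >> h.py <<'E'
def level(yaw):
    P,Rt,_=tinfo(); y=np.radians(yaw); v=[np.cos(y),np.sin(y),0]; T=np.c_[[0,0,-1],v,np.cross([0,0,-1],v)]
    print("level rv",R.from_matrix(Rt.T@T).as_rotvec().round(4))
E
python3 - <<'E'
from h import *
plan(.430,.067,.188,62.4); level(62.4)
E
```

```text
t 2.8167 P [0.4303 0.0682 0.2673] F [0.7 0.1 0.5] grip 1.002 q [ 0.52  0.12 -0.43  0.   -1.02 -2.53]
tool shift [ 0.0793 -0.0014 -0.0001] turn x (rad) 0.0387 tilt 0.28 yaw 64.62
level rv [ 0.0387  0.0038 -0.003 ]
```

Emit:
carry_out(commands=[[[0.02,-0.001,0,0.037,0.0035,-0.003,1],[0.03,0,0,0,0,0,1],[0.021,0,0,0,0,0,1],[0.006,0,0,0,0,0,1],[0,0,0,0,0,0,1],[0,0,0,0,0,0,1]]])

```text
time_s: 3.32
position: [0.4355, 0.0692, 0.1975]
tool_rot: [0.375, 1.525, -0.361]
ft_force: [-0.0, 0.5, 0.3]
grip_width: 1.001
```

```bash
python3 - <<'E'
from h import *
plan(.430,.067,.188,62.4); level(62.4)
E
```

```text
t 3.3167 P [0.4355 0.0692 0.1975] F [-0.   0.5  0.3] grip 1.001 q [ 0.52  0.22 -0.52  0.   -0.81 -2.56]
tool shift [ 0.0094 -0.0046 -0.004 ] turn x (rad) 0.0116 tilt 0.96 yaw 63.06
level rv [ 0.0115  0.0119 -0.0118]
```

Emit:
carry_out(commands=[[[0,-0.0045,-0.004,0.0115,0.012,-0.012,1],[0.004,0,0,0,0,0,1],[0.004,0,0,0,0,0,1],[0,0,0,0,0,0,1]]])

```text
time_s: 3.65
position: [0.4314, 0.0678, 0.1939]
tool_rot: [0.381, 1.532, -0.373]
ft_force: [0.0, -0.1, -0.3]
grip_width: 1.003
```

```bash
python3 - <<'E'
from h import *
plan(.430,.067,.188,62.4); level(62.4)
E
```

```text
t 3.65 P [0.4314 0.0678 0.1939] F [ 0.  -0.1 -0.3] grip 1.003 q [ 0.52  0.22 -0.53  0.   -0.81 -2.57]
tool shift [ 0.0059 -0.0014 -0.0009] turn x (rad) 0.0007 tilt 0.44 yaw 62.44
level rv [ 0.0007  0.0046 -0.0061]
```

Close on it, 30 N.

Emit:
carry_out(commands=[[[0.006,-0.001,-0.001,0,0.0045,-0.006,1],[0,0,0,0,0,0,0.4],[0,0,0,0,0,0,0],[0,0,0,0,0,0,0],[0,0,0,0,0,0,0],[0,0,0,0,0,0,0],[0,0,0,0,0,0,0],[0,0,0,0,0,0,0],[0,0,0,0,0,0,0],[0,0,0,0,0,0,0]]], squeeze=40)

```text
time_s: 4.48
position: [0.4303, 0.0675, 0.1878]
tool_rot: [0.377, 1.537, -0.377]
ft_force: [-0.4, -0.7, -0.5]
grip_width: 0.111
```

```bash
python3 - <<'E'
from h import *
plan(.504,-.352,.30,62.4); level(62.4)
E
```

```text
t 4.4833 P [0.4303 0.0675 0.1878] F [-0.4 -0.7 -0.5] grip 0.111 q [ 0.52  0.23 -0.54  0.   -0.8  -2.57]
tool shift [-0.1121 -0.3379  0.2593] turn x (rad) 0.0013 tilt 0.03 yaw 62.47
level rv [ 0.0013  0.0004 -0.0002]
```

Emit:
carry_out(commands=[[[-0.015,0,0,0,0,0,0],[-0.03,0,0,0,0,0,0],[-0.035,0,0,0,0,0,0],[-0.03,0,0,0,0,0,0],[0,0,0,0,0,0,0]]])

```text
time_s: 4.9
position: [0.4288, 0.0666, 0.2997]
tool_rot: [0.373, 1.545, -0.383]
ft_force: [0.6, 0.3, -1.1]
grip_width: 0.114
```

Emit:
carry_out(commands=[[[0,-0.013,0.01,0,0,0,0],[0,-0.027,0.02,0,0,0,0],[0,-0.03,0.023,0,0,0,0],[0,-0.03,0.023,0,0,0,0],[0,-0.03,0.023,0,0,0,0],[0,-0.03,0.023,0,0,0,0],[0,-0.03,0.023,0,0,0,0],[0,-0.03,0.023,0,0,0,0],[0,-0.03,0.023,0,0,0,0],[0,-0.03,0.023,0,0,0,0],[0,-0.026,0.02,0,0,0,0],[0,0,0,0,0,0,0]]])

```text
time_s: 5.9
position: [0.4969, -0.3293, 0.2973]
tool_rot: [0.373, 1.544, -0.371]
ft_force: [-0.3, 0.8, -1.1]
grip_width: 0.107
```

```bash
python3 - <<'E'
from h import *
plan(.504,-.352,.25,62.4); level(62.4)
E
```

```text
t 5.9 P [ 0.4969 -0.3293  0.2973] F [-0.3  0.8 -1.1] grip 0.107 q [-0.32  0.4   0.04 -0.   -1.21 -1.72]
tool shift [ 0.0473 -0.0169  0.0169] turn x (rad) 0.0076 tilt 0.3 yaw 62.83
level rv [ 0.0076 -0.0053  0.0005]
```

Emit:
carry_out(commands=[[[0,-0.017,0.017,0.0076,-0.005,0,0],[0.02,0,0,0,0,0,0],[0.02,0,0,0,0,0,0],[0.01,0,0,0,0,0,0],[0,0,0,0,0,0,0],[0,0,0,0,0,0,0]]])

```text
time_s: 6.4
position: [0.5033, -0.3566, 0.2413]
tool_rot: [0.384, 1.542, -0.383]
ft_force: [0.1, 0.6, -0.4]
grip_width: 0.106
```

```bash
python3 - <<'E'
from h import *
plan(.504,-.352,.194,62.4); level(62.4)
cv2.imwrite("pics/s2.png",cv2.resize(grab_frame("scene")[120:300,0:200,::-1],None,fx=3,fy=3))
E
```

```text
t 6.4 P [ 0.5033 -0.3566  0.2413] F [ 0.1  0.6 -0.4] grip 0.106 q [-0.36  0.48  0.01 -0.   -1.11 -1.7 ]
tool shift [ 0.0473  0.0044 -0.0013] turn x (rad) -0.0066 tilt 0.3 yaw 62.02
level rv [-0.0066 -0.0052  0.0005]
```

View pics/s2.png

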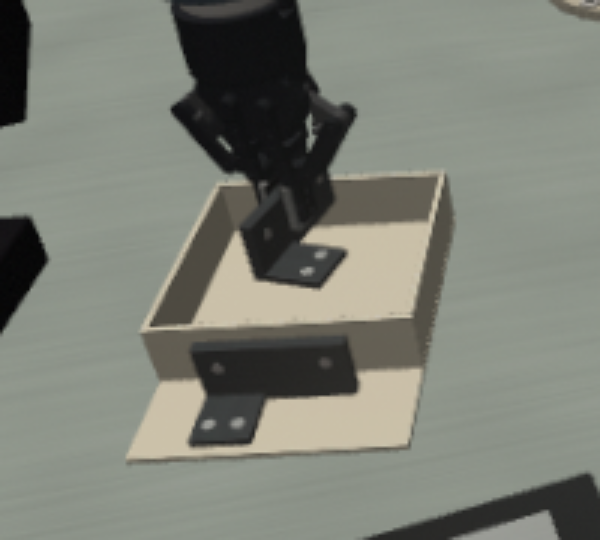

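The bracket is held upright, clear inside the bin opening. Lowering it now.

Emit:
carry_out(commands=[[[0.012,0.004,-0.001,-0.0066,-0.005,0,0],[0.015,0,0,0,0,0,0],[0.012,0,0,0,0,0,0],[0.005,0,0,0,0,0,0],[0,0,0,0,0,0,0],[0,0,0,0,0,0,0]]])

```text
time_s: 6.95
position: [0.5072, -0.3517, 0.2038]
tool_rot: [0.371, 1.527, -0.376]
ft_force: [0.3, 0.3, -0.1]
grip_width: 0.112
```

```bash
python3 - <<'E'
from h import *
plan(.504,-.352,.193,62.4); level(62.4)
E
```

```text
t 6.95 P [ 0.5072 -0.3517  0.2038] F [ 0.3  0.3 -0.1] grip 0.112 q [-0.35  0.51 -0.04  0.   -1.01 -1.7 ]
tool shift [ 0.0108 -0.0017 -0.0028] turn x (rad) 0.0044 tilt 0.7 yaw 62.65
level rv [0.0044 0.0121 0.0008]
```

Emit:
carry_out(commands=[[[0.003,-0.001,-0.0025,0.0044,0.012,0,0],[0.003,0,0,0,0,0,0],[0.003,0,0,0,0,0,0],[0.001,0,0,0,0,0,0],[0,0,0,0,0,0,0]]])

```text
time_s: 7.37
position: [0.5053, -0.3518, 0.1967]
tool_rot: [0.376, 1.533, -0.379]
ft_force: [0.1, -0.2, -0.9]
grip_width: 0.108
```

```bash
python3 - <<'E'
from h import *
plan(.504,-.352,.193,62.4); level(62.4)
E
```

```text
t 7.3667 P [ 0.5053 -0.3518  0.1967] F [ 0.1 -0.2 -0.9] grip 0.108 q [-0.35  0.52 -0.05  0.   -1.   -1.7 ]
tool shift [ 0.0036 -0.0008 -0.0011] turn x (rad) 0.0002 tilt 0.28 yaw 62.41
level rv [0.0002 0.0048 0.0007]
```

Emit:
carry_out(commands=[[[0.0015,0,-0.001,0,0.005,0,0],[0.0015,0,0,0,0,0,0],[0.001,0,0,0,0,0,0],[0.001,0,0,0,0,0,0],[0,0,0,0,0,0,0]]])

```text
time_s: 7.78
position: [0.5046, -0.3514, 0.1932]
tool_rot: [0.376, 1.537, -0.378]
ft_force: [1.1, -0.0, -1.5]
grip_width: 0.113
```

```bash
python3 - <<'E'
from h import *
plan(.504,-.352,.193,62.4); level(62.4)
E
```

```text
t 7.7833 P [ 0.5046 -0.3514  0.1932] F [ 1.1 -0.  -1.5] grip 0.113 q [-0.35  0.52 -0.06  0.   -0.99 -1.7 ]
tool shift [ 0.0002 -0.0008 -0.0002] turn x (rad) 0.0007 tilt 0.08 yaw 62.44
level rv [0.0007 0.0007 0.0012]
```

Emit:
carry_out(commands=[[[0.001,0,0,0,0,0,0],[0.001,0,0,0,0,0,0],[0,0,0,0,0,0,0]]])

```text
time_s: 8.03
position: [0.5047, -0.3514, 0.1931]
tool_rot: [0.375, 1.536, -0.378]
ft_force: [-0.5, -0.5, -1.1]
grip_width: 0.11
```

Emit:
carry_out(commands=[[[0.0025,0,0,0,0,0,0],[0.001,0,0,0,0,0,0]]])

```text
time_s: 8.2
position: [0.5048, -0.3514, 0.1929]
tool_rot: [0.373, 1.535, -0.378]
ft_force: [-1.4, 2.5, 2.3]
grip_width: 0.109
```

Contact felt; I release and retreat.

Emit:
carry_out(commands=[[[0,0,0,0,0,0,0.2],[0,0,0,0,0,0,0.4],[0,0,0,0,0,0,0.5],[0,0,0,0,0,0,0.5],[-0.01,0,0,0,0,0,0.5],[-0.03,0,0,0,0,0,0.5],[-0.035,0,0,0,0,0,0.5],[-0.035,0,0,0,0,0,0.8],[-0.035,0,0,0,0,0,1],[-0.03,0,0,0,0,0,1],[0,0,0,0,0,0,1]]])

```text
time_s: 9.12
position: [0.5034, -0.3513, 0.3757]
tool_rot: [0.373, 1.541, -0.38]
ft_force: [-0.4, -0.2, 0.4]
grip_width: 0.996
```

```bash
python3 - <<'E'
from h import *
plan(.613,.019,.36,175.3)
E
```

```text
t 9.1167 P [ 0.5034 -0.3513  0.3757] F [-0.4 -0.2  0.4] grip 0.996 q [-0.35  0.39  0.23  0.   -1.41 -1.7 ]
tool shift [ 0.014   0.3791 -0.0738] turn x (rad) -1.969 tilt 0.3 yaw 62.49
```

Emit:
carry_out(commands=[[[0,0.034,-0.0065,0,0,0,1],[0,0.034,-0.0065,0,0,0,1],[0,0.034,-0.0065,0,0,0,1],[0,0.034,-0.0065,0,0,0,1],[0,0.034,-0.0065,0,0,0,1],[0,0.034,-0.0065,0,0,0,1],[0,0.034,-0.0065,0,0,0,1],[0,0.034,-0.0065,0,0,0,1],[0,0.034,-0.0065,0,0,0,1],[0,0.034,-0.0065,0,0,0,1],[0,0.034,-0.0065,0,0,0,1],[0,0,0,-0.12,0,0,1]]])

```text
time_s: 10.12
position: [0.6164, 0.0268, 0.3832]
tool_rot: [0.285, 1.54, -0.294]
ft_force: [-0.7, -0.4, -1.0]
grip_width: 1.001
```

Emit:
carry_out(commands=[[[0,0,0,-0.12,0,0,1],[0,0,0,-0.12,0,0,1],[0,0,0,-0.12,0,0,1],[0,0,0,-0.12,0,0,1],[0,0,0,-0.12,0,0,1],[0,0,0,-0.12,0,0,1],[0,0,0,-0.12,0,0,1],[0,0,0,-0.12,0,0,1],[0,0,0,-0.12,0,0,1],[0,0,0,-0.12,0,0,1],[0,0,0,-0.12,0,0,1],[0,0,0,-0.12,0,0,1]]])

```text
time_s: 11.12
position: [0.6162, 0.0308, 0.3868]
tool_rot: [-0.89, 1.379, 0.868]
ft_force: [-0.3, 0.3, 0.5]
grip_width: 0.996
```

```bash
python3 - <<'E'
from h import *
plan(.613,.019,.36,175.3);level(175.3)
E
```

```text
t 11.1167 P [0.6162 0.0308 0.3868] F [-0.3  0.3  0.5] grip 0.996 q [ 0.31  0.39  0.25  0.01 -1.42 -0.75]
tool shift [ 0.0269 -0.0017 -0.012 ] turn x (rad) -0.3575 tilt 0.85 yaw 154.82
level rv [-0.3575 -0.0045  0.0142]
```

Emit:
carry_out(commands=[[[0,0,-0.012,-0.12,0,0.014,1],[0,0,0,-0.12,0,0,1],[0,0,0,-0.118,0,0,1],[0.02,0,0,0,0,0,1],[0,0,0,0,0,0,1],[0,0,0,0,0,0,1]]])

```text
time_s: 11.62
position: [0.6106, 0.0189, 0.3699]
tool_rot: [-1.168, 1.237, 1.161]
ft_force: [-0.1, -0.5, 1.1]
grip_width: 0.999
```

```bash
python3 - <<'E'
from h import *
plan(.613,.019,.25,175.3);level(175.3)
st=get_state(); im=grab_frame("wrist")[:,:,::-1]
import pickle; pickle.dump(st,open("st2.pkl","wb")); cv2.imwrite("pics/w2.png",im)
c=im[100:280,180:350]
cv2.imwrite("pics/w2c.png",cv2.resize(np.clip(c*2.,0,255).astype(np.uint8),None,fx=3.2,fy=3.2,interpolation=cv2.INTER_CUBIC))
E
```

```text
t 11.6167 P [0.6106 0.0189 0.3699] F [-0.1 -0.5  1.1] grip 0.999 q [ 0.29  0.39  0.2   0.   -1.39 -0.35]
tool shift [ 0.1199 -0.002   0.0006] turn x (rad) 0.0211 tilt 0.24 yaw 176.51
level rv [ 0.0211 -0.0026  0.0032]
```

View pics/w2c.png

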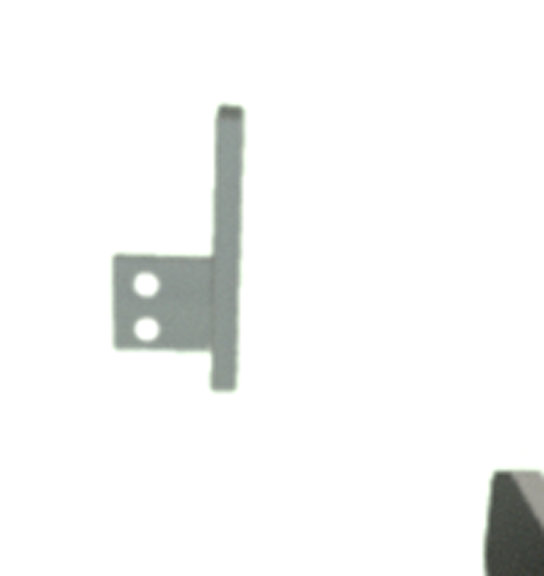

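The crop shows the right bracket's wall top from (230,118) to (224,390) in crop pixels, with the toe on the left, upright and undisturbed.

```bash
python3 - <<'E'
from h import *
import pickle
st=pickle.load(open("st2.pkl","rb"))
w=cast("wrist",[[251.5,136.6],[249.5,221.6]],.045,st); d=w[1]-w[0]
print(w.mean(0),np.linalg.norm(d),np.degrees(np.arctan2(d[1],d[0])))
E
```

```text
[0.6156601  0.02002633 0.045     ] 0.09906526643370611 85.00339270253203
```

Emit:
carry_out(commands=[[[0.02,-0.003,0.001,0.026,-0.0026,0.003,1],[0.035,0,0,0,0,0,1],[0.035,0,0,0,0,0,1],[0.035,0,0,0,0,0,1],[0.025,0,0,0,0,0,1],[0.01,0,0,0,0,0,1],[0,0,0,0,0,0,1],[0,0,0,0,0,0,1]]])

```text
time_s: 12.33
position: [0.6181, 0.0202, 0.2139]
tool_rot: [-1.147, 1.239, 1.131]
ft_force: [0.5, -0.5, 1.0]
grip_width: 1.002
```

```bash
python3 - <<'E'
from h import *
plan(.614,.0195,.188,175.1);level(175.1)
E
```

```text
t 12.3333 P [0.6181 0.0202 0.2139] F [ 0.5 -0.5  1. ] grip 1.002 q [ 0.29  0.5  -0.03  0.   -1.03 -0.38]
tool shift [ 0.0259  0.0044 -0.0011] turn x (rad) -0.0066 tilt 0.85 yaw 174.72
level rv [-0.0066  0.0022  0.0147]
```

Emit:
carry_out(commands=[[[0.006,0.0045,-0.001,-0.0066,0.002,0.0147,1],[0.01,0,0,0,0,0,1],[0.007,0,0,0,0,0,1],[0.002,0,0,0,0,0,1],[0,0,0,0,0,0,1]]])

```text
time_s: 12.75
position: [0.6159, 0.0202, 0.1936]
tool_rot: [-1.15, 1.239, 1.141]
ft_force: [0.5, 0.5, 0.7]
grip_width: 1.001
```

```bash
python3 - <<'E'
from h import *
plan(.614,.0195,.188,175.1);level(175.1)
E
```

```text
t 12.75 P [0.6159 0.0202 0.1936] F [0.5 0.5 0.7] grip 1.001 q [ 0.29  0.52 -0.06  0.   -0.99 -0.37]
tool shift [ 0.0056  0.0019 -0.0008] turn x (rad) 0.0012 tilt 0.59 yaw 175.17
level rv [0.0013 0.0029 0.0098]
```

Emit:
carry_out(commands=[[[0.004,0.001,-0.001,0,0.003,0.0098,1],[0.002,0,0,0,0,0.001,1],[0,0,0,0,0,0,0.4],[0,0,0,0,0,0,0],[0,0,0,0,0,0,0],[0,0,0,0,0,0,0],[0,0,0,0,0,0,0],[0,0,0,0,0,0,0],[0,0,0,0,0,0,0],[0,0,0,0,0,0,0]]], squeeze=40)

```text
time_s: 13.58
position: [0.6153, 0.0192, 0.1883]
tool_rot: [-1.147, 1.248, 1.147]
ft_force: [0.4, -0.1, -0.5]
grip_width: 0.109
```

```bash
python3 - <<'E'
from h import *
plan(.485,.293,.3,175.1);level(175.1)
E
```

```text
t 13.5833 P [0.6153 0.0192 0.1883] F [ 0.4 -0.1 -0.5] grip 0.109 q [ 0.28  0.53 -0.06  0.   -0.99 -0.37]
tool shift [-0.1117  0.1529  0.2619] turn x (rad) 0.0014 tilt 0.01 yaw 175.18
level rv [0.0014 0.     0.0002]
```

Emit:
carry_out(commands=[[[-0.015,0,0,0,0,0,0],[-0.03,0,0,0,0,0,0],[-0.035,0,0,0,0,0,0],[-0.03,0,0,0,0,0,0],[0,0,0,0,0,0,0]]])

```text
time_s: 14.0
position: [0.6139, 0.0188, 0.2979]
tool_rot: [-1.143, 1.258, 1.153]
ft_force: [1.2, -0.4, -0.3]
grip_width: 0.111
```

Emit:
carry_out(commands=[[[0,0.008,0.013,0,0,0,0],[0,0.016,0.026,0,0,0,0],[0,0.017,0.03,0,0,0,0],[0,0.017,0.03,0,0,0,0],[0,0.017,0.03,0,0,0,0],[0,0.017,0.03,0,0,0,0],[0,0.017,0.03,0,0,0,0],[0,0.017,0.03,0,0,0,0],[0,0.017,0.03,0,0,0,0],[0,0.012,0.02,0,0,0,0],[0,0,0,0,0,0,0]]])

```text
time_s: 14.92
position: [0.4762, 0.3103, 0.2966]
tool_rot: [-1.136, 1.261, 1.149]
ft_force: [1.0, 0.1, -1.6]
grip_width: 0.11
```

```bash
python3 - <<'E'
from h import *
plan(.485,.293,.25,175.1);level(175.1)
E
```

```text
t 14.9167 P [0.4762 0.3103 0.2966] F [ 1.   0.1 -1.6] grip 0.11 q [ 0.85  0.35 -0.04 -0.01 -1.19 -0.94]
tool shift [ 0.0465 -0.0109 -0.0163] turn x (rad) -0.0071 tilt 0.67 yaw 174.69
level rv [-0.0071 -0.0016 -0.0116]
```

Emit:
carry_out(commands=[[[0,-0.0105,-0.016,-0.007,-0.0016,-0.0116,0],[0.01,0,0,0,0,0,0],[0.02,0,0,0,0,0,0],[0.02,0,0,0,0,0,0],[0.005,0,0,0,0,0,0],[0,0,0,0,0,0,0]]])

```text
time_s: 15.42
position: [0.4839, 0.294, 0.2378]
tool_rot: [-1.148, 1.247, 1.149]
ft_force: [0.3, 0.5, -1.6]
grip_width: 0.108
```

```bash
python3 - <<'E'
from h import *
plan(.485,.293,.193,175.1);level(175.1)
E
```

```text
t 15.4167 P [0.4839 0.294  0.2378] F [ 0.3  0.5 -1.6] grip 0.108 q [ 0.82  0.39 -0.14 -0.   -1.04 -0.9 ]
tool shift [ 0.0448 -0.0012 -0.0009] turn x (rad) 0.0035 tilt 0.05 yaw 175.3
level rv [ 0.0035  0.0001 -0.0008]
```

Emit:
carry_out(commands=[[[0.01,-0.001,-0.001,0.003,0,0,0],[0.014,0,0,0,0,0,0],[0.01,0,0,0,0,0,0],[0.004,0,0,0,0,0,0],[0,0,0,0,0,0,0]]])

```text
time_s: 15.83
position: [0.4862, 0.2926, 0.1993]
tool_rot: [-1.145, 1.246, 1.145]
ft_force: [0.1, 0.7, -0.7]
grip_width: 0.107
```

```bash
python3 - <<'E'
from h import *
plan(.485,.293,.193,175.1);level(175.1)
E
```

```text
t 15.8333 P [0.4862 0.2926 0.1993] F [ 0.1  0.7 -0.7] grip 0.107 q [ 0.82  0.43 -0.18  0.   -0.95 -0.9 ]
tool shift [0.0063 0.0012 0.0003] turn x (rad) -0.001 tilt 0.16 yaw 175.04
level rv [-0.001   0.0021  0.0018]
```

Emit:
carry_out(commands=[[[0.002,0.001,0,0,0.002,0.0018,0],[0.002,0,0,0,0,0,0],[0.002,0,0,0,0,0,0],[0.001,0,0,0,0,0,0],[0,0,0,0,0,0,0]]])

```text
time_s: 16.25
position: [0.4859, 0.2934, 0.1938]
tool_rot: [-1.145, 1.245, 1.145]
ft_force: [-0.5, -0.0, -1.6]
grip_width: 0.107
```

Emit:
carry_out(commands=[[[0.0015,0,0,0,0,0,0],[0.001,0,0,0,0,0,0]]])

```text
time_s: 16.42
position: [0.486, 0.2936, 0.1933]
tool_rot: [-1.146, 1.243, 1.145]
ft_force: [-5.6, -1.5, 6.6]
grip_width: 0.109
```

Contact. Release, retreat.

Emit:
carry_out(commands=[[[0,0,0,0,0,0,0.2],[0,0,0,0,0,0,0.4],[0,0,0,0,0,0,0.5],[0,0,0,0,0,0,0.5],[-0.01,0,0,0,0,0,0.5],[-0.03,0,0,0,0,0,0.5],[-0.035,0,0,0,0,0,0.5],[-0.035,0,0,0,0,0,0.8],[-0.035,0,0,0,0,0,1],[-0.03,0,0,0,0,0,1],[-0.03,0,-0.03,0,0,0,1],[0,0,0,0,0,0,1]]])

```text
time_s: 17.42
position: [0.4824, 0.2639, 0.4104]
tool_rot: [-1.15, 1.241, 1.142]
ft_force: [0.7, -0.5, 0.6]
grip_width: 0.999
```

Emit:
carry_out(commands=[[[0,0,-0.035,0,0,0,1],[0,0,-0.035,0,0,0,1],[0,0,-0.035,0,0,0,1],[0,0,-0.035,0,0,0,1],[0,0,-0.035,0,0,0,1],[0,0,-0.035,0,0,0,1],[0,0,0,0,0,0,1],[0,0,0,0,0,0,1]]])

```text
time_s: 18.08
position: [0.4616, 0.0445, 0.4179]
tool_rot: [-1.152, 1.227, 1.137]
ft_force: [-0.4, 0.5, -0.2]
grip_width: 1.0
```

```bash
python3 - <<'E'
from h import *
a=grab_frame("top")[:,:,::-1]; b=grab_frame("scene")[:,:,::-1]
c=np.hstack([a[130:280,60:190],a[130:280,360:490]])
cv2.imwrite("pics/end_top.png",np.clip(cv2.resize(c,None,fx=3,fy=3)*1.5,0,255).astype(np.uint8)); cv2.imwrite("pics/end_scene.png",b)
P,Rt,st=tinfo(); print(st["time_s"],P,st["ft_force"])
E
```

```text
18.1833 [0.46189884 0.04569505 0.41772483] [ 0.52881196  0.49841793 -0.25037779]
```

View pics/end_top.png

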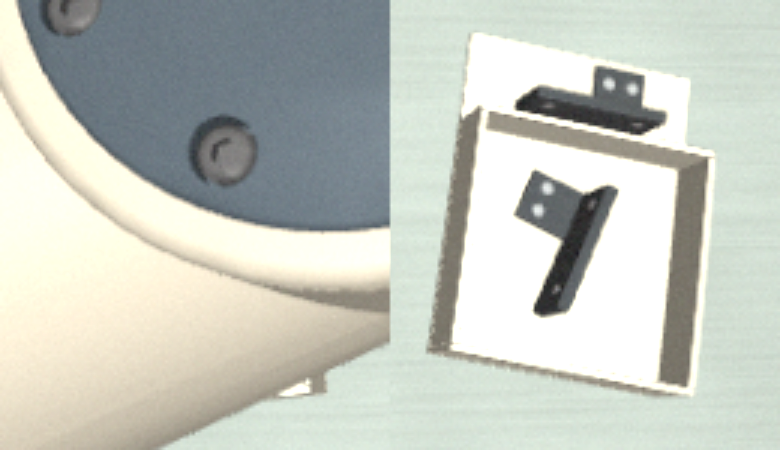

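View pics/end_scene.png

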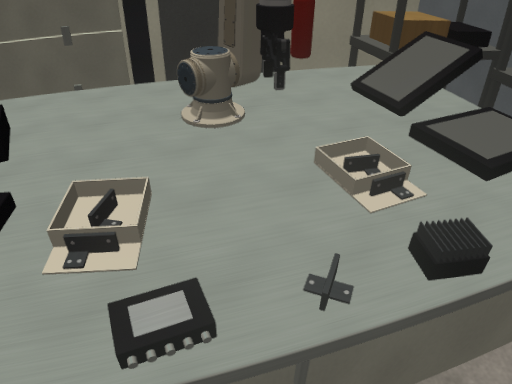

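The top crop shows the left bracket upright near the middle of bin_left, while the arm hides the other bin. In the scene view both brackets stand upright on the bin floors, at about (103,208) and (362,163). Each has its toe on the same side as its bin's sample, and the gripper is clear of everything.

```bash
python3 -c "
from cell import *
print(job_done())"
```

```text
the job is handed in; nothing more can be done
None
```

I placed both brackets in their matching bins and handed the job in at about 18 s of the 54 s allowed. The system gave no verdict.

- **Which went where:** the left-hand bracket went into the bin on the robot's right (-y), whose sample has its toe at the -y end. The right-hand bracket went into the bin on the robot's left (+y).
- **Placing:** each was lowered onto the bin floor until contact was felt (2–7 N). They were released with the gripper within about 2 mm of the bin centres I measured.
- **Last checks:** the final scene picture shows both brackets upright in the right bins, with the gripper 0.4 m up and clear. The top picture confirms the left-hand one. The arm hid the other bin from that camera, so the right-hand bracket was checked only in the scene view and from the release position.
- **Disagreements:** the top and wrist cameras disagreed by about 3 mm on the bracket positions, well within the jaw opening.

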